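Find the proud ball unit on a packing deck and press it flush

TASK

One of the six ball units on the blue carton transfer deck stands a few millimetres proud and snags the boxes. Take the probe from its holder, touch it gently to the units to find the high one, and with the probe press that one down flush with the others, without driving any unit below them. Then put the probe back in its holder, fully home, and leave the other things on the bench alone.

Things in the scene. Friction and masses are not known exactly. Their poses are not given: they have to be found in the camera images.
- deck: Blue steel frame of a carton transfer deck, fixed to the bench, 200 mm along its x, 270 along its y; rails 20 mm wide, 40 mm high. Origin: centre of its underside; z up. In it a plate carries six alike ball units, black inserts 32 mm across topped by steel balls 22 mm across, on upright axes at x = -40, 40 and y = -75, 0, 75 mm in this frame.
- deck_level (a point): The middle of the deck at the rails' top, 40 mm up. The plate's height is set anew each time and is not measured: the five sound balls' tops share a level (within 1 mm), 37 to 57 mm above the bench; one ball, at any of the six places, is 3 to 4.5 mm higher. A unit slides down in its bore against friction: it stays put under 10 N, slides at about 15 N, stops when the push stops, cannot be raised.
- probe: Hand probe, about 0.18 kg, upright in its holder. Origin: centre of its flat steel tip (10 mm across), z up to the handle. Shaft 14 mm across up to 85 mm; collar 36 mm across from 85 to 91 mm; square orange handle 24 by 24 mm from 91 to 141 mm, its sides along the probe's x and y. At the start the tip is 10 mm above the bench.
- probe_tip (a point): The centre of the probe's flat tip.
- holder: Grey holder block fixed to the bench, 70 by 70 mm, 95 mm high, with an upright through hole 20 mm across in its middle. Origin: centre of its underside; z up. The probe's shaft stands in the hole with its collar resting on the block's top; the probe is home with its origin 10 mm above this origin.
- unit_1 (a joint): How far one of the six ball units is pushed in, in m: 0 is flush with the others, negative stands proud, positive is sunk. The numbering says nothing about which place on the deck the unit has.
- unit_2 (a joint): How far one of the six ball units is pushed in, in m: 0 is flush with the others, negative stands proud, positive is sunk. The numbering says nothing about which place on the deck the unit has.
- unit_3 (a joint): How far one of the six ball units is pushed in, in m: 0 is flush with the others, negative stands proud, positive is sunk. The numbering says nothing about which place on the deck the unit has.
- unit_4 (a joint): How far one of the six ball units is pushed in, in m: 0 is flush with the others, negative stands proud, positive is sunk. The numbering says nothing about which place on the deck the unit has.
- unit_5 (a joint): How far one of the six ball units is pushed in, in m: 0 is flush with the others, negative stands proud, positive is sunk. The numbering says nothing about which place on the deck the unit has.
- unit_6 (a joint): How far one of the six ball units is pushed in, in m: 0 is flush with the others, negative stands proud, positive is sunk. The numbering says nothing about which place on the deck the unit has.
- tape_gun: Bystander: orange tape gun with a roll 90 mm across and 48 mm high, body to 110 mm along its x. Origin: under the roll's centre.
- cutter: Bystander: yellow box cutter lying on the bench, 155 mm long along its x, 22 mm wide, 14 mm high. Origin: under its middle.
- label_roll: Bystander: white label roll standing on end, 80 mm across, 50 mm high. Origin: centre of its underside.
Mind the look-alikes: they are no part of the job. Of the things like the probe, leave any that is green; of the rest the larger one is meant.

How it is judged:
On the way, in this order (a step that is already met when the one before it is completed fails the run):
1. the probe is lifted out of its holder in the fingers (contact force between the fingers and probe above 2 N and z of probe_tip in the frame of holder above 0.05 m), for 0.1 s.
2. with the probe in the fingers over the deck, all six units are flush (within 1.5 mm of their level) (value of joint unit_1 between -0.0015 and 0.0015 m and value of joint unit_2 between -0.0015 and 0.0015 m and value of joint unit_3 between -0.0015 and 0.0015 m and value of joint unit_4 between -0.0015 and 0.0015 m and value of joint unit_5 between -0.0015 and 0.0015 m and value of joint unit_6 between -0.0015 and 0.0015 m and contact force between the fingers and probe above 2 N and horizontal distance between probe_tip and deck below 0.13 m and height (world z) of probe_tip below 0.09 m), for 0.1 s.
At the end, for the whole second after the job is handed in: all six units are within 1.5 mm of flush, neither proud nor sunk; the probe stands released in its holder, its axis within 6 mm of the holder's middle, its collar within 4 mm of the block's top, tilted less than 0.08 rad and at rest (value of joint unit_1 between -0.0015 and 0.0015 m and value of joint unit_2 between -0.0015 and 0.0015 m and value of joint unit_3 between -0.0015 and 0.0015 m and value of joint unit_4 between -0.0015 and 0.0015 m and value of joint unit_5 between -0.0015 and 0.0015 m and value of joint unit_6 between -0.0015 and 0.0015 m and horizontal distance between probe and holder below 0.006 m and z of probe in the frame of holder below 0.014 m and angle between probe's own z axis and vertical below 0.08 rad and linear speed of probe below 0.02 m/s); the robot touches nothing.
It fails at once if the tape gun is moved more than 30 mm (distance of tape_gun from where it was at the start of the episode above 0.03 m).
It fails at once if the cutter is moved more than 30 mm (distance of cutter from where it was at the start of the episode above 0.03 m).
It fails at once if the label roll is moved more than 30 mm (distance of label_roll from where it was at the start of the episode above 0.03 m).
It fails at once if the probe is pressed on the deck's frame with over 25 N (contact force between probe and deck above 25 N).
It also fails if it takes over 64 s, if anything falls off the work surface, if the arm or the gripper's body presses on something with over 40 N, if the wrist force passes 120 N, or if a joint passes its speed limit or range.

ROBOT

A 6-joint arm with a two-finger parallel gripper is mounted at the origin on the work surface. World frame = base frame: x ahead of the robot, y to its left, z up, the work surface at z = 0. Lengths are in m, angles in rad, forces in N, time in s.
With the tool pointing down it reaches from about 0.35 to 0.85 m from the base axis. Payload 8.1 kg.
Tool frame: the origin (TCP) lies midway between the tips of the shut fingers; the grasp point (between the pads) lies robot.grip_depth behind it (robot.grip_depth is the distance from the TCP to the grasp point, in m); z points along the fingers, y is the line along which they close (so a half turn about z gives the same grasp; the last joint's range is limited). The gripper opens to 93 mm and grips with 3 to 60 N. Pads are 15 mm wide; open, the fingers measure 128 mm over their backs; the gripper's body (75 mm by 188 mm) begins 65 mm behind the grasp point.
Start: joints at [-1.359, 0.13, 1.488, -0, 1.523, -0.085], TCP at [0.175, -0.574, 0.219] pointing down, gripper open.
Joint ranges: [-2.96, 2.96], [-0.89, 2.26], [0.02, 2.5], [-1.34, 4.48], [0, 2.73], [-2.66, 2.66]. Speed limits (rad/s): [2.39, 2.39, 2.79, 3.14, 3.14, 3.14].

INTERFACE

Orientations are given as a rotation vector (axis times angle).
In Python, from plant import robot gives the robot as it stands.
- The arm moves only by the tool carry_out, never from a script. Its argument "rows" is a list of rows, each a list of 6 numbers: the shift along the tool's x, y, z in m, then the turn, a rotation vector about the tool's x, y, z in degrees. A call has 1 to 12 rows; each row is the pose to reach, as a shift and turn from the pose commanded when the call began, along the tool's axes at that moment; what a row does not reach only later rows make up. A row lasts 1/8 s, in which the tool goes at most 62.5 mm and 10.7 degrees, less where a joint would pass 70% of its speed; a pose out of reach is approached as far as the arm can. A call with a gripper value outside its range is refused whole. "jaw" is the closure in counts, from 0 (fully open) to 255 (shut), set as the call begins (left out, the last holds). The fingers move at their own pace and stop on an object; "force" is the grip in N (left out, the last holds). Time passes only in rows, so rows that repeat a pose let the fingers close. It gives the time, the measured TCP pose, the force, the opening and the grip force at its end, in the units of the state.
- robot.read_state(): the state, without advancing time (a new reading comes with each control period).
- robot.read_camera(name): name is "scene" or "top" or "wrist"; returns the picture (384x512x3 uint8, red, green, blue); there is no depth.
- robot.camera_model(name): a dict with "fx", "fy", "cx", "cy" (pixels), "R" (3x3) and "t" (3): a world point X has camera coordinates R X + t; the wrist camera has in their place "mount" (4x4, takes a point from camera to tool coordinates, whose origin is the TCP and whose axes are the flange's). Camera axes: x right, y down, z forward; pixel columns grow to the right and rows downward; lengths in m; the calibration is good to about 2 mm. A picture is of the moment at which its call begins: read the wrist's pose just before it. camera_model takes no time and is no camera call.
- robot.close_job(): hands the job in; it is judged then, once.
Trained networks look in the newest picture that a camera, given by its name, has taken for a name from the list of things; names that differ only in an ending like _2 or _b are one class to them, and where a whole thing is asked for, a point or a joint stands for the part that bears it (a point fixed in the world has none). Each returns a list of dicts, best first, with "conf" (0 to 1); they miss things now and then, are a little off and sometimes report something else, mostly with a low value. They report only what shows in the picture. A call takes as long as a camera call. They do not tell look-alikes from the thing itself.
- robot.outline_of(camera, target): "pixels" (384x512 bool, what is visible of it) and "pixel" ([column, row] in pixels, amid what is visible of it).
The state is a dict: "t": time; "q": joint angles; "dq": joint speeds; "joint_torque": joint torques, N m; "tool_pos": TCP position; "orientation": TCP orientation; "force": force on the tool from outside, world axes, zero at the start; "wrist_torque": the same for the moment, N m; "opening": finger opening in m; "gripper_force": force on a finger pad.
Only numpy, scipy, OpenCV 4.12 (cv2) and the standard library are available. Lean on these libraries where they do the work, as an engineer would, in place of code of your own. Each camera call takes 0.05 s, during which the arm holds its last target. There are 200 camera calls.

## Working session

There is one attempt and no reset: what is moved stays moved. The work goes in short steps, Python scripts to look and compute and a tool call to move; the robot and the scene stay as the last step left them, time stands still between calls to the robot, and variables do not carry over. Pictures are saved under pics/ and viewed, at most 10 in all, crops included, and the job is handed in when it is done.

Besides the shell and the picture viewer there is one more tool, called after "Emit:" as a command line: name --pt "numbers of a row" for each row, then --argument value for the rest. carry_out: Moves the arm, as the interface text tells. Its arguments: {"type":"object","properties":{"rows":{"type":"array"},"jaw":{"type":"number"},"force":{"type":"number"}},"required":["rows"]}

```bash
mkdir -p pics; ls; cat > h.py <<'E'
import numpy as np, cv2
from scipy.spatial.transform import Rotation as Ro
from plant import robot
def snap(c,fn=None):
    s=robot.read_state(); im=robot.read_camera(c)
    if fn: cv2.imwrite('pics/'+fn,im[:,:,::-1])
    return s,im
def ray(c,px,s=None):
    m=robot.camera_model(c); d=np.array([(px[0]-m['cx'])/m['fx'],(px[1]-m['cy'])/m['fy'],1.])
    if 'mount' in m:
        T=np.eye(4);T[:3,:3]=Ro.from_rotvec(s['orientation']).as_matrix();T[:3,3]=s['tool_pos']
        T=T@np.array(m['mount']); return T[:3,3],T[:3,:3]@d
    R=np.array(m['R']);t=np.array(m['t']); return -R.T@t,R.T@d
def at_z(c,px,z,s=None):
    o,d=ray(c,px,s); return o+d*(z-o[2])/d[2]
def project(c,X,s=None):
    m=robot.camera_model(c)
    if 'mount' in m:
        T=np.eye(4);T[:3,:3]=Ro.from_rotvec(s['orientation']).as_matrix();T[:3,3]=s['tool_pos']
        T=np.linalg.inv(T@np.array(m['mount']));p=T[:3,:3]@X+T[:3,3]
    else: p=np.array(m['R'])@X+np.array(m['t'])
    return np.array([m['fx']*p[0]/p[2]+m['cx'],m['fy']*p[1]/p[2]+m['cy']])
E
python3 - <<'E'
from h import *
print(robot.grip_depth, {k:v for k,v in robot.read_state().items() if k in('tool_pos','orientation','opening','force')})
s,a=snap('top');s,b=snap('scene')
cv2.imwrite('pics/a.png',np.hstack([a,b])[:,:,::-1][:, :]) if 0 else cv2.imwrite('pics/a.png',cv2.resize(np.vstack([a,b])[:,:,::-1],(400,600)))
cv2.imwrite('pics/top.png',cv2.resize(a,(800,600))[:,:,::-1])
for c in('top','scene'):
  for n in('deck','probe','holder','unit_1'):
    for r in robot.outline_of(c,n)[:6]: print(c,n,round(r['conf'],2),np.round(r['pixel']),r['pixels'].sum())
  m=robot.camera_model(c);print(-np.array(m['R']).T@m['t'])
E
```

```text
pics
0.0188 {'tool_pos': array([ 0.17541401, -0.57320322,  0.21758198]), 'orientation': array([-3.10524635e+00, -4.64382055e-01,  1.59139384e-04]), 'force': array([-0.13024391,  0.01586988, -0.16728965]), 'opening': 0.09287053812634051}
top deck 0.89 [259. 220.] 2738
top probe 0.84 [145. 210.] 239
top holder 0.81 [158. 215.] 941
top holder 0.67 [187. 143.] 445
top holder 0.47 [256. 222.] 2646
top unit_1 0.62 [288. 202.] 121
top unit_1 0.52 [232. 208.] 111
[ 0.38603887 -0.0169236   0.9940475 ]
scene deck 0.8 [259. 233.] 3867
scene probe 0.95 [397. 212.] 460
scene probe 0.82 [429. 252.] 238
scene probe 0.76 [419. 204.] 287
scene holder 0.95 [384. 237.] 1723
scene unit_1 0.73 [258. 214.] 132
scene unit_1 0.64 [278. 188.] 142
scene unit_1 0.58 [230. 203.] 148
scene unit_1 0.56 [290. 225.] 122
[1.08496748 0.32935264 0.87576917]
```

View pics/top.png

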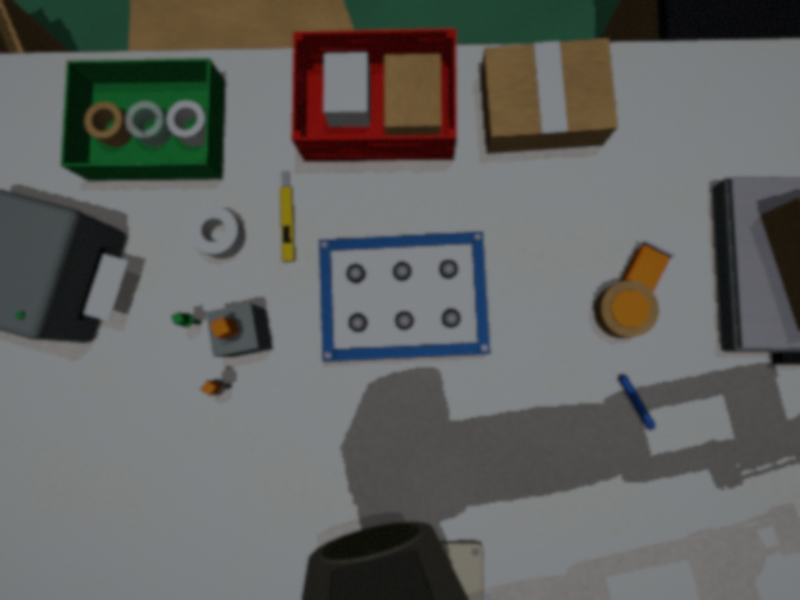

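View pics/a.png

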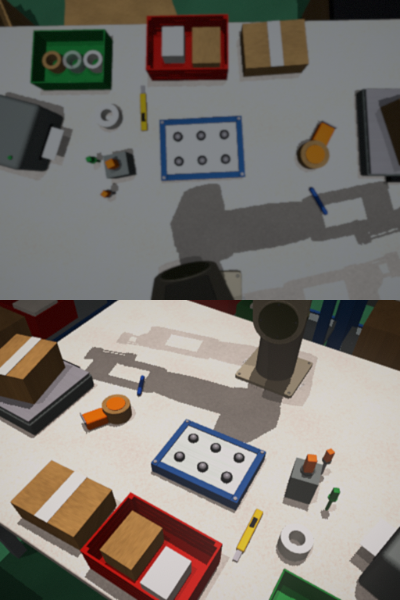

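Top view (512-wide pixels): candidates are the orange handle standing in the grey holder at (143,210), a small green one at (118,205), and a small orange one at (134,248). I choose the large orange one in the holder. The deck is at (259,188), the cutter at (184,139) and the label roll at (140,148).

```bash
python3 - <<'E'
from h import *
s,im=snap('top'); hsv=cv2.cvtColor(im,cv2.COLOR_RGB2HSV)
def comps(mask,lo):
    n,l,st,ce=cv2.connectedComponentsWithStats(mask.astype(np.uint8))
    return [(st[i],ce[i],l==i) for i in range(1,n) if st[i][4]>=lo]
org=(hsv[...,0]>5)&(hsv[...,0]<18)&(hsv[...,1]>150)&(hsv[...,2]>90)
for st,ce,_ in comps(org,15): print('org',st,ce,at_z('top',ce,.14))
blue=(hsv[...,0]>100)&(hsv[...,0]<125)&(hsv[...,1]>150)
for st,ce,m in comps(blue,300):
    r=cv2.minAreaRect(np.argwhere(m)[:,::-1].astype(np.float32)); b=cv2.boxPoints(r)
    P=np.array([at_z('top',p,.03) for p in b]);print('deck',P.mean(0),np.linalg.norm(P[1]-P[0]),np.linalg.norm(P[2]-P[1]),np.degrees(np.arctan2(*(P[1]-P[0])[1::-1])))
for n in('holder','probe'):
  for c in('scene','top'):
    for r in robot.outline_of(c,n)[:2]:
      pass
b=robot.read_camera('scene')
# triangulate handle
org2=cv2.cvtColor(b,cv2.COLOR_RGB2HSV);o2=(org2[...,0]>3)&(org2[...,0]<18)&(org2[...,1]>150)&(org2[...,2]>90)
for st,ce,_ in comps(o2,15):print('scene org',st,ce,at_z('scene',ce,.125))
cv2.imwrite('pics/b.png',np.hstack([cv2.resize(im[180:270,90:200],None,fx=4,fy=4,interpolation=2),cv2.resize(b[180:270,370:460],None,fx=4,fy=4,interpolation=2)])[:,:,::-1])
T=Ro.from_rotvec(s['orientation']).as_matrix();print(T)
E
```

```text
org [187  19  40  11  61] [202.36065574  20.2295082 ] [0.89341719 0.14512366 0.14      ]
org [245  40   2  41  76] [245.53947368  60.43421053] [0.79170043 0.04203278 0.14      ]
org [281  40   2  40  57] [281.70175439  59.03508772] [ 0.79362311 -0.04260712  0.14      ]
org [401 157  27  29 438] [414.11415525 170.64611872] [ 0.52739608 -0.33644161  0.14      ]
org [391 185  26  25 369] [403.5203252  196.58807588] [ 0.469169  -0.3105897  0.14     ]
org [135 204  12  12  97] [140.39175258 209.27835052] [0.44346028 0.28035392 0.14      ]
org [130 245   8   7  40] [133.475 247.875] [0.35673998 0.29338522 0.14      ]
deck [0.50153405 0.01824286 0.03      ] 0.2694554402831011 0.19537305805538044 -87.96905636623124
scene org [  0  43  38  42 658] [14.82826748 59.85410334] [ 0.50902524 -0.73978385  0.125     ]
scene org [   9   50   63   52 1172] [40.09215017 76.02047782] [ 0.52166002 -0.63442533  0.125     ]
scene org [105 122  61  38 958] [135.89665971 139.35908142] [ 0.56787814 -0.28607087  0.125     ]
scene org [418 191  10  10  59] [422.62711864 194.59322034] [0.38206016 0.3090904  0.125     ]
scene org [390 198  16  22 247] [397.53846154 208.29149798] [0.44246528 0.27832972 0.125     ]
scene org [  15  206   78   69 2269] [ 52.78933451 240.17364478] [ 0.85549778 -0.24293788  0.125     ]
scene org [  61  228   81   75 2697] [101.2625139  265.62439748] [ 0.84885624 -0.12872399  0.125     ]
scene org [ 128  269   80   77 2866] [165.75924634 307.7965806 ] [0.85293284 0.02045997 0.125     ]
[[ 9.56286379e-01  2.92431808e-01  3.24575397e-06]
 [ 2.92431807e-01 -9.56286377e-01  5.97468015e-05]
 [ 2.05757355e-05 -5.61858907e-05 -9.99999998e-01]]
```

View pics/b.png

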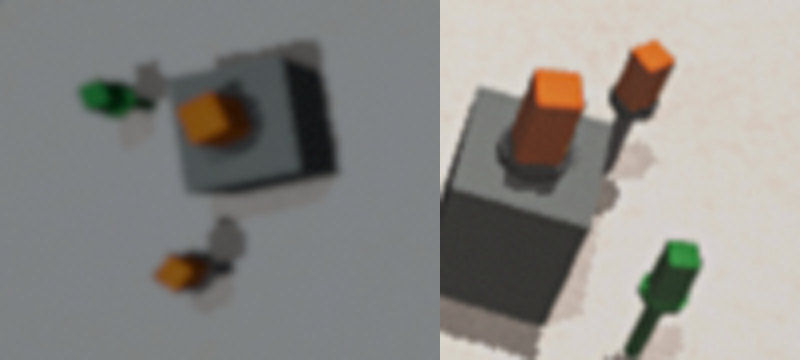

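Emit:
carry_out --pt "0.358 -0.333 -0.033 0 0 0" --pt "0.358 -0.333 -0.033 0 0 0" --pt "0.358 -0.333 -0.033 0 0 0" --pt "0.358 -0.333 -0.033 0 0 0" --pt "0.358 -0.333 -0.033 0 0 0" --pt "0.358 -0.333 -0.033 0 0 0" --pt "0.358 -0.333 -0.033 0 0 0" --pt "0.358 -0.333 -0.033 0 0 0" --pt "0.484 -0.713 -0.063 0 0 0" --pt "0.484 -0.713 -0.063 0 0 0" --pt "0.484 -0.713 -0.063 0 0 0" --pt "0.484 -0.713 -0.063 0 0 0"

```text
t: 2.3
tool_pos: [0.4261, 0.1006, 0.2709]
orientation: [3.107, 0.464, 0.002]
force: [0.5, -0.7, -0.4]
opening: 0.093
gripper_force: 0.0
```

```bash
python3 - <<'E'
from h import *
s,im=snap('wrist','w1.png')
print(np.round(robot.camera_model('wrist')['mount'],3),robot.camera_model('wrist')['fx'],s['q'])
print(project('wrist',np.array([.4425,.279,.14]),s))
# triangulate small green from both
def tri(pt,ps):
    (a,d),(b,e)=ray('top',pt),ray('scene',ps);k=np.linalg.lstsq(np.c_[d,-e],b-a,rcond=None)[0];return (a+k[0]*d+b+k[1]*e)/2
print('green',tri((116,204),(430,244)),'org',tri((133.5,247.9),(422.6,193)),'main',tri((140.5,209.3),(399,204)))
E
```

```text
[[ 0.    -0.955 -0.297  0.083]
 [ 1.     0.    -0.     0.001]
 [ 0.    -0.297  0.955 -0.166]
 [ 0.     0.     0.     1.   ]] 323.77493171941995 [ 1.14739939e-01 -3.37579715e-01  1.82986997e+00 -7.65807374e-05
  1.64796260e+00  1.38885645e+00]
[ 70.14601011 107.76490457]
green [0.45967713 0.36113776 0.08512797] org [0.35544867 0.30717407 0.10118998] main [0.44373334 0.27886645 0.14074461]
```

View pics/w1.png

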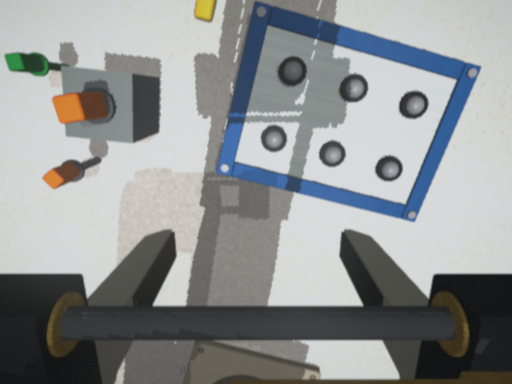

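Wrist view: the large orange handle stands in the holder at (80,106), with small green at (25,62) and small orange at (62,175). The deck's corner screws are at (261,10), (474,72), (411,215) and (225,169).

Emit:
carry_out --pt "0.068 -0.165 -0.009 0 0 0" --pt "0.068 -0.165 -0.009 0 0 0" --pt "0.068 -0.165 -0.009 0 0 0" --pt "0.068 -0.165 -0.009 0 0 0" --pt "0.068 -0.165 -0.009 0 0 0" --pt "0.068 -0.165 -0.009 0 0 0" --jaw 100

```text
t: 3.1
tool_pos: [0.4433, 0.2751, 0.2794]
orientation: [3.107, 0.462, 0.0]
force: [0.5, 0.6, -0.0]
opening: 0.0564
gripper_force: 0.0
```

```bash
python3 - <<'E'
from h import *
import cv2
s0=dict(tool_pos=np.array([.4261,.1006,.2709]),orientation=np.array([3.107,.464,.002]))
P=np.array([at_z('wrist',p,.04,s0)[:2] for p in[(261.5,10.5),(474,72),(411,215),(225,169)]])
print('screws',P.round(4),'c',P.mean(0),[np.linalg.norm(P[i]-P[i-1]).round(4) for i in range(4)],'yaw',np.degrees(np.arctan2(*((P[0]+P[1]-P[2]-P[3])[::-1]))))
s,im=snap('wrist','w2.png');print(s['tool_pos'],s['orientation'],s['opening'])
hsv=cv2.cvtColor(im,cv2.COLOR_RGB2HSV)
o=(hsv[...,0]>3)&(hsv[...,0]<20)&(hsv[...,1]>140)&(hsv[...,2]>170)
n,l,st,ce=cv2.connectedComponentsWithStats(o.astype(np.uint8))
for i in range(1,n):
  if st[i][4]>150:
    r=cv2.minAreaRect(np.argwhere(l==i)[:,::-1].astype(np.float32));b=cv2.boxPoints(r)
    Q=np.array([at_z('wrist',p,.151,s)[:2] for p in b]);print(st[i],r,Q.mean(0),np.linalg.norm(Q[1]-Q[0]),np.linalg.norm(Q[2]-Q[1]),np.degrees(np.arctan2(*(Q[1]-Q[0])[::-1]))%90)
for r in robot.outline_of('wrist','holder')[:2]: print(r['conf'],r['pixel'],r['pixels'].sum())
E
```

```text
screws [[ 0.5868  0.1439]
 [ 0.598  -0.1093]
 [ 0.4149 -0.1151]
 [ 0.4033  0.1352]] c [0.50073788 0.01367485] [np.float64(0.1838), np.float64(0.2535), np.float64(0.1832), np.float64(0.2506)] yaw 2.2770658717521712
[0.44327389 0.27511867 0.27941797] [3.10719335e+00 4.62289922e-01 3.29651876e-04] 0.05639598961661868
[249 168  20  25 393] ((258.7300109863281, 180.11000061035156), (22.76883888244629, 17.819091796875), 81.8698959350586) [0.44539474 0.27338764] 0.016650752461834055 0.022236090825314737 25.26161681236985
0.92 [255.6, 152.7] 3322
```

View pics/w2.png

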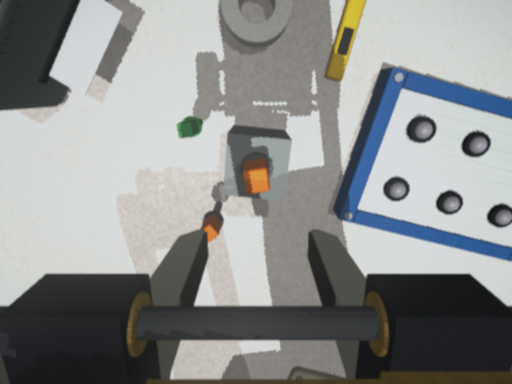

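```bash
python3 - <<'E'
import cv2
im=cv2.imread('pics/w2.png')[120:215,200:320]
cv2.imwrite('pics/w2c.png',cv2.resize(im,None,fx=6,fy=6,interpolation=2))
E
```

```text
(no output)
```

View pics/w2c.png

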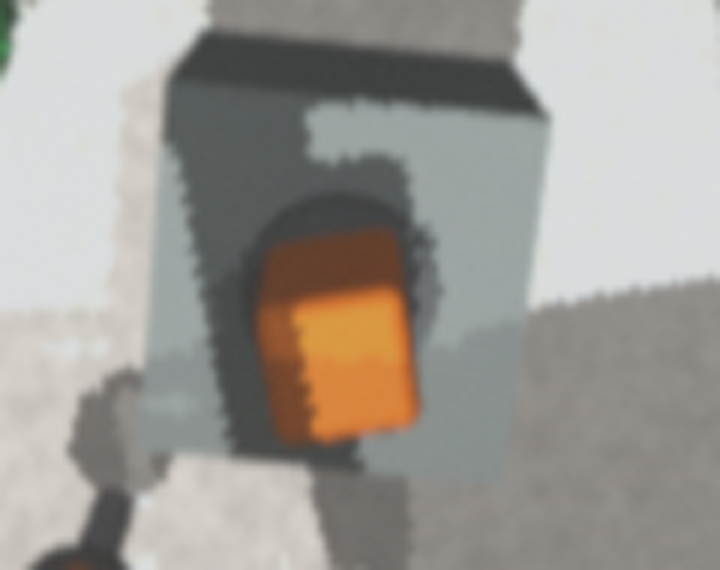

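The crop shows the handle's top face with corners at crop pixels (258,305), (405,287), (422,420) and (285,443). The holder's top corners are at (168,82), (548,120), (505,480) and (140,455).

```bash
python3 - <<'E'
from h import *
s=robot.read_state(); print(s['tool_pos'])
for nm,c,z in(('handle',[(258,305),(405,287),(422,420),(285,443)],.151),('holder',[(168,82),(548,120),(505,480),(140,455)],.095)):
    P=np.array([at_z('wrist',(x/6+200-.4,y/6+120-.4),z,s)[:2] for x,y in c])
    e=[P[i]-P[i-1] for i in range(4)]
    print(nm,P.mean(0),[np.linalg.norm(v).round(4) for v in e],[(np.degrees(np.arctan2(v[1],v[0]))%90).round(1) for v in e])
E
```

```text
[0.44333435 0.27515945 0.27958479]
handle [0.4447693  0.27526776] [np.float64(0.0229), np.float64(0.0231), np.float64(0.0218), np.float64(0.0221)] [np.float64(26.9), np.float64(24.1), np.float64(24.5), np.float64(26.9)]
holder [0.4436451  0.27551885] [np.float64(0.0707), np.float64(0.0687), np.float64(0.0688), np.float64(0.0697)] [np.float64(11.0), np.float64(11.2), np.float64(11.8), np.float64(12.8)]
```

Emit:
carry_out --pt "0.001 0 0.06 0 0 -8.6" --pt "0.001 0 0.1 0 0 -8.6" --pt "0.001 0 0.14 0 0 -8.6" --pt "0.001 0 0.172 0 0 -8.6" --pt "0.001 0 0.172 0 0 -8.6" --pt "0.001 0 0.172 0 0 -8.6"

```text
t: 3.95
tool_pos: [0.445, 0.2766, 0.109]
orientation: [-3.063, -0.695, -0.003]
force: [-0.5, 0.8, 0.8]
opening: 0.057
gripper_force: 0.0
```

Emit:
carry_out --pt "0 0 0 0 0 0" --pt "0 0 0 0 0 0" --pt "0 0 0 0 0 0" --pt "0 0 0 0 0 0" --pt "0 0 0 0 0 0" --jaw 255 --force 40

```text
t: 4.58
tool_pos: [0.4441, 0.2767, 0.1076]
orientation: [-3.063, -0.696, -0.0]
force: [-0.7, -0.6, 2.8]
opening: 0.0236
gripper_force: 40.0
```

Emit:
carry_out --pt "0 0 -0.03 0 0 0" --pt "0 0 -0.06 0 0 0" --pt "0 0 -0.1 0 0 0" --pt "0 0 -0.125 0 0 0" --pt "-0.02 0.05 -0.125 0 0 0" --pt "-0.04 0.1 -0.125 0 0 0" --pt "-0.06 0.15 -0.11 0 0 0" --pt "-0.068 0.176 -0.09 0 0 0" --pt "-0.068 0.176 -0.09 0 0 0" --pt "-0.068 0.176 -0.09 0 0 0" --pt "-0.068 0.176 -0.09 0 0 0"

```text
t: 5.95
tool_pos: [0.4591, 0.0895, 0.1981]
orientation: [-3.063, -0.698, -0.002]
force: [-0.5, 0.1, -1.3]
opening: 0.0242
gripper_force: 40.0
```

```bash
python3 - <<'E'
from h import *
s,im=snap('wrist','w3.png');print(s['tool_pos'],s['orientation'],s['opening'],s['force'],s['gripper_force'])
E
```

```text
[0.45908951 0.08953123 0.19811659] [-3.06289344e+00 -6.98191207e-01 -1.75920123e-03] 0.02415208945838226 [-0.50697665  0.12653019 -1.28100782] 39.98866260051727
```

View pics/w3.png

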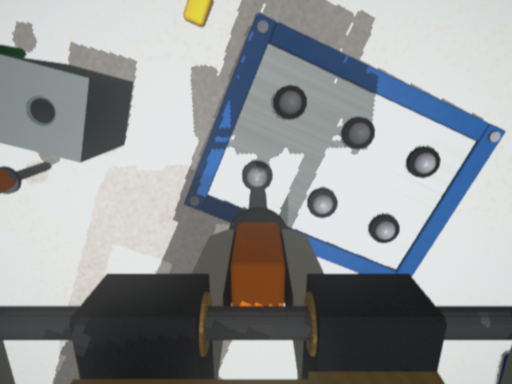

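Wrist view: the probe is held upright. Deck screws are at (262,26), (495,136) and (193,201). Balls are at (290,101), (358,132), (423,161), (257,174), (322,202) and (384,228), and the empty holder hole is at (41,110).

```bash
python3 - <<'E'
from h import *
from scipy.optimize import least_squares
s=dict(tool_pos=np.array([.45909,.08953,.19812]),orientation=np.array([-3.06289,-.6982,-.00176]))
print('hole',at_z('wrist',(41,110),.095,s))
P=np.array([at_z('wrist',p,.04,s)[:2] for p in[(262.5,26),(495,136),(193.5,201)]])
print(P,(P[1]+P[2])/2,np.linalg.norm(P[0]-P[1]),np.linalg.norm(P[0]-P[2]))
b=[(290,101.5),(358,132.5),(423.5,161.5),(257,174),(322,202.5),(384.5,228.5)]
U=[(x,y) for x in(.04,-.04) for y in(.075,0,-.075)]
def W(p): c,sn=np.cos(p[2]),np.sin(p[2]); return [np.array([p[0]+c*x-sn*y,p[1]+sn*x+c*y,p[3]]) for x,y in U]
f=least_squares(lambda p:np.ravel([project('wrist',w,s)-q for w,q in zip(W(p),b)]),[.5,.014,.04,.04])
print(f.x,np.degrees(f.x[2]),f.fun.round(1))
for z in (.03,.045):
  g=least_squares(lambda p:np.ravel([project('wrist',w,s)-q for w,q in zip(W([*p,z]),b)]),[.5,.014,.04]);print(z,g.x,g.cost)
R=Ro.from_rotvec(s['orientation']).as_matrix()
for u,w in zip(U,W(f.x)): print(u,w.round(4),'tool shift',(R.T@(w-s['tool_pos'])).round(4)[:2])
E
```

```text
hole [0.44421896 0.27570925 0.095     ]
[[ 0.58608403  0.14448417]
 [ 0.59738855 -0.1078352 ]
 [ 0.40357212  0.13700311]] [0.50048033 0.01458395] 0.25257247427942714 0.18266516744203723
[0.50160338 0.01541555 0.0402359  0.04095571] 2.3053474558787714 [-0.1 -0.4  0.5 -0.3 -0.1  0.2  0.   1.   0.1 -0.2 -0.6 -0.3]
0.03 [0.50078144 0.01194939 0.04109851] 16.744751279680347
0.045 [0.50190303 0.01669213 0.03990189] 3.3578415677405054
(0.04, 0.075) [0.5386 0.092  0.041 ] tool shift [0.0725 0.0322]
(0.04, 0) [0.5416 0.017  0.041 ] tool shift [0.0427 0.1011]
(0.04, -0.075) [ 0.5446 -0.0579  0.041 ] tool shift [0.013  0.1699]
(-0.04, 0.075) [0.4586 0.0887 0.041 ] tool shift [-0.0009  0.0005]
(-0.04, 0) [0.4616 0.0138 0.041 ] tool shift [-0.0307  0.0693]
(-0.04, -0.075) [ 0.4647 -0.0611  0.041 ] tool shift [-0.0605  0.1382]
```

Emit:
carry_out --pt "-0.001 0 0.02 0 0 0" --pt "-0.001 0 0.035 0 0 0" --pt "-0.001 0 0.04 0 0 0" --pt "-0.001 0 0.0425 0 0 0" --pt "-0.001 0 0.0425 0 0 0" --pt "-0.001 0 0.0425 0 0 0"

```text
t: 6.75
tool_pos: [0.4583, 0.088, 0.1554]
orientation: [3.063, 0.696, 0.002]
force: [-0.0, 0.5, -1.6]
opening: 0.0235
gripper_force: 40.0
```

Emit:
carry_out --pt "0 0 0.001 0 0 0" --pt "0 0 0.001 0 0 0"

```text
t: 7.0
tool_pos: [0.4579, 0.088, 0.1539]
orientation: [3.064, 0.696, 0.0]
force: [0.3, -0.2, -1.3]
opening: 0.0237
gripper_force: 40.0
```

Emit:
carry_out --pt "0 0 0.001 0 0 0" --pt "0 0 0.001 0 0 0"

```text
t: 7.25
tool_pos: [0.4578, 0.088, 0.1527]
orientation: [-3.063, -0.696, 0.0]
force: [-0.1, -0.3, -2.4]
opening: 0.0236
gripper_force: 40.0
```

Emit:
carry_out --pt "0 0 0.001 0 0 0" --pt "0 0 0.001 0 0 0"

```text
t: 7.5
tool_pos: [0.4578, 0.088, 0.1517]
orientation: [-3.063, -0.696, 0.0]
force: [-0.2, 0.1, -1.0]
opening: 0.0237
gripper_force: 40.0
```

Emit:
carry_out --pt "0 0 0.0008 0 0 0" --pt "0 0 0.0008 0 0 0"

```text
t: 7.75
tool_pos: [0.4578, 0.0881, 0.151]
orientation: [-3.063, -0.696, 0.0]
force: [0.5, 0.0, -1.1]
opening: 0.0237
gripper_force: 40.0
```

Emit:
carry_out --pt "0 0 0.0008 0 0 0" --pt "0 0 0.0008 0 0 0"

```text
t: 8.0
tool_pos: [0.4578, 0.0881, 0.1501]
orientation: [-3.063, -0.696, 0.0]
force: [-0.1, -0.2, -1.9]
opening: 0.0236
gripper_force: 40.0
```

Emit:
carry_out --pt "0 0 0.0008 0 0 0" --pt "0 0 0.0008 0 0 0"

```text
t: 8.25
tool_pos: [0.4578, 0.088, 0.1493]
orientation: [-3.063, -0.696, 0.0]
force: [0.0, 0.6, -0.8]
opening: 0.0242
gripper_force: 40.0
```

Emit:
carry_out --pt "0 0 0.0008 0 0 0" --pt "0 0 0.0008 0 0 0"

```text
t: 8.5
tool_pos: [0.458, 0.088, 0.1489]
orientation: [3.063, 0.696, 0.0]
force: [-0.3, -0.4, 1.0]
opening: 0.0234
gripper_force: 40.0
```

Emit:
carry_out --pt "0 0 0.0004 0 0 0" --pt "0 0 0.0004 0 0 0" --pt "0 0 0.0004 0 0 0"

```text
t: 8.88
tool_pos: [0.4581, 0.0881, 0.1488]
orientation: [3.063, 0.696, 0.001]
force: [-1.0, -0.8, 4.8]
opening: 0.0236
gripper_force: 40.0
```

Emit:
carry_out --pt "0 0 -0.012 0 0 0" --pt "-0.015 0.035 -0.012 0 0 0" --pt "-0.03 0.069 -0.012 0 0 0" --pt "-0.03 0.069 -0.012 0 0 0" --pt "-0.03 0.069 -0.006 0 0 0" --pt "-0.03 0.069 -0.002 0 0 0" --pt "-0.03 0.069 -0.002 0 0 0" --pt "-0.03 0.069 -0.002 0 0 0"

```text
t: 9.88
tool_pos: [0.4605, 0.0133, 0.1501]
orientation: [-3.063, -0.697, 0.001]
force: [0.4, -0.3, -1.4]
opening: 0.0237
gripper_force: 40.0
```

Emit:
carry_out --pt "0 0 -0.01 0 0 0" --pt "-0.015 0.035 -0.01 0 0 0" --pt "-0.03 0.069 -0.01 0 0 0" --pt "-0.03 0.069 -0.01 0 0 0" --pt "-0.03 0.069 -0.004 0 0 0" --pt "-0.03 0.069 0 0 0 0" --pt "-0.03 0.069 0 0 0 0" --pt "-0.03 0.069 0 0 0 0"

```text
t: 10.88
tool_pos: [0.4633, -0.0619, 0.1502]
orientation: [-3.063, -0.697, 0.0]
force: [-1.1, -0.6, -2.3]
opening: 0.0239
gripper_force: 40.0
```

Next, unit (0.04, -0.075): the tool shift is (0.0735, 0.0317).

Emit:
carry_out --pt "0 0 -0.01 0 0 0" --pt "0.037 0.016 -0.01 0 0 0" --pt "0.0735 0.032 -0.01 0 0 0" --pt "0.0735 0.032 -0.01 0 0 0" --pt "0.0735 0.032 -0.004 0 0 0" --pt "0.0735 0.032 0 0 0 0" --pt "0.0735 0.032 0 0 0 0" --pt "0.0735 0.032 0 0 0 0"

```text
t: 11.88
tool_pos: [0.5433, -0.0595, 0.1506]
orientation: [3.063, 0.696, 0.001]
force: [0.1, -0.2, -1.8]
opening: 0.0242
gripper_force: 40.0
```

Emit:
carry_out --pt "0 0 -0.01 0 0 0" --pt "0.015 -0.035 -0.01 0 0 0" --pt "0.031 -0.0695 -0.01 0 0 0" --pt "0.031 -0.0695 -0.01 0 0 0" --pt "0.031 -0.0695 -0.004 0 0 0" --pt "0.031 -0.0695 0 0 0 0" --pt "0.031 -0.0695 0 0 0 0" --pt "0.031 -0.0695 0 0 0 0"

```text
t: 12.88
tool_pos: [0.5414, 0.0161, 0.1502]
orientation: [-3.064, -0.695, 0.0]
force: [0.0, -0.2, -1.3]
opening: 0.0236
gripper_force: 40.0
```

Emit:
carry_out --pt "0 0 -0.01 0 0 0" --pt "0.015 -0.035 -0.01 0 0 0" --pt "0.03 -0.069 -0.01 0 0 0" --pt "0.03 -0.069 -0.01 0 0 0" --pt "0.03 -0.069 -0.004 0 0 0" --pt "0.03 -0.069 0 0 0 0" --pt "0.03 -0.069 0 0 0 0" --pt "0.03 -0.069 0 0 0 0"

```text
t: 13.88
tool_pos: [0.5392, 0.0911, 0.1513]
orientation: [-3.064, -0.694, -0.002]
force: [-2.5, 1.2, 5.9]
opening: 0.0237
gripper_force: 40.0
```

Contact here: the unit at (0.04, 0.075) is the high one. I'll take one or two more level readings before pressing it.

Emit:
carry_out --pt "0 0 -0.01 0 0 0" --pt "-0.015 0.035 -0.01 0 0 0" --pt "-0.03 0.069 -0.01 0 0 0" --pt "-0.03 0.069 -0.01 0 0 0" --pt "-0.03 0.069 -0.004 0 0 0" --pt "-0.03 0.069 0 0 0 0" --pt "-0.03 0.069 0.001 0 0 0" --pt "-0.03 0.069 0.0015 0 0 0" --pt "-0.03 0.069 0.0015 0 0 0" --pt "-0.03 0.069 0.0015 0 0 0"

```text
t: 15.12
tool_pos: [0.5415, 0.017, 0.149]
orientation: [-3.063, -0.696, -0.0]
force: [-1.9, 1.5, 3.0]
opening: 0.0239
gripper_force: 40.0
```

Emit:
carry_out --pt "0 0 -0.012 0 0 0" --pt "0.015 -0.035 -0.012 0 0 0" --pt "0.03 -0.069 -0.012 0 0 0" --pt "0.03 -0.069 -0.012 0 0 0" --pt "0.03 -0.069 -0.006 0 0 0" --pt "0.03 -0.069 -0.003 0 0 0" --pt "0.03 -0.069 -0.0015 0 0 0" --pt "0.03 -0.069 -0.0005 0 0 0" --pt "0.03 -0.069 0 0 0 0" --pt "0.03 -0.069 0 0 0 0"

```text
t: 16.38
tool_pos: [0.539, 0.091, 0.1505]
orientation: [3.064, 0.694, 0.001]
force: [-5.3, -0.6, 11.7]
opening: 0.0243
gripper_force: 40.0
```

Emit:
carry_out --pt "0 0 0.0005 0 0 0" --pt "0 0 0.0005 0 0 0" --pt "0 0 0.0005 0 0 0"

```text
t: 16.75
tool_pos: [0.539, 0.091, 0.15]
orientation: [3.064, 0.694, 0.001]
force: [-5.3, 0.3, 11.6]
opening: 0.0239
gripper_force: 40.0
```

Emit:
carry_out --pt "0 0 0.0005 0 0 0" --pt "0 0 0.0005 0 0 0" --pt "0 0 0.0005 0 0 0"

```text
t: 17.12
tool_pos: [0.539, 0.091, 0.1496]
orientation: [3.064, 0.694, 0.001]
force: [-5.4, -0.2, 12.5]
opening: 0.0234
gripper_force: 40.0
```

Emit:
carry_out --pt "0 0 0.0005 0 0 0" --pt "0 0 0.0005 0 0 0" --pt "0 0 0.0005 0 0 0"

```text
t: 17.5
tool_pos: [0.539, 0.091, 0.1491]
orientation: [3.064, 0.694, 0.001]
force: [-4.6, -0.1, 11.5]
opening: 0.0243
gripper_force: 40.0
```

Emit:
carry_out --pt "0 0 -0.008 0 0 0" --pt "0 0 -0.008 0 0 0" --pt "0 0 -0.004 0 0 0" --pt "0 0 -0.0025 0 0 0" --pt "0 0 -0.0015 0 0 0" --pt "0 0 -0.0015 0 0 0" --pt "0 0 -0.0015 0 0 0"

```text
t: 18.38
tool_pos: [0.5386, 0.0918, 0.1492]
orientation: [3.063, 0.696, -0.0]
force: [-2.9, -0.5, 5.5]
opening: 0.0238
gripper_force: 40.0
```

Emit:
carry_out --pt "0 0 -0.01 0 0 0" --pt "-0.015 0.035 -0.01 0 0 0" --pt "-0.03 0.069 -0.01 0 0 0" --pt "-0.03 0.069 -0.01 0 0 0" --pt "-0.03 0.069 -0.004 0 0 0" --pt "-0.03 0.069 -0.0015 0 0 0" --pt "-0.03 0.069 -0.0005 0 0 0" --pt "-0.03 0.069 0 0 0 0" --pt "-0.03 0.069 0 0 0 0" --pt "-0.03 0.069 0 0 0 0"

```text
t: 19.62
tool_pos: [0.5416, 0.0169, 0.149]
orientation: [-3.063, -0.696, -0.001]
force: [-1.4, 1.6, 1.6]
opening: 0.0239
gripper_force: 40.0
```

Emit:
carry_out --pt "0 0 -0.01 0 0 0" --pt "0.015 -0.035 -0.01 0 0 0" --pt "0.03 -0.069 -0.01 0 0 0" --pt "0.03 -0.069 -0.01 0 0 0" --pt "0.03 -0.069 -0.004 0 0 0" --pt "0.03 -0.069 -0.001 0 0 0" --pt "0.03 -0.069 0.0005 0 0 0" --pt "0.03 -0.069 0.0014 0 0 0" --pt "0.03 -0.069 0.0019 0 0 0" --pt "0.03 -0.069 0.0019 0 0 0" --pt "0.03 -0.069 0.0019 0 0 0"

```text
t: 21.0
tool_pos: [0.5389, 0.091, 0.1485]
orientation: [3.064, 0.694, 0.001]
force: [-4.6, -0.3, 11.6]
opening: 0.0238
gripper_force: 40.0
```

Emit:
carry_out --pt "0 0 -0.008 0 0 0" --pt "0 0 -0.008 0 0 0" --pt "0 0 -0.0045 0 0 0" --pt "0 0 -0.003 0 0 0" --pt "0 0 -0.0019 0 0 0" --pt "0 0 -0.0019 0 0 0" --pt "0 0 -0.0019 0 0 0"

```text
t: 21.88
tool_pos: [0.5386, 0.0918, 0.1488]
orientation: [3.063, 0.696, -0.0]
force: [-1.8, -1.8, 1.7]
opening: 0.024
gripper_force: 40.0
```

Emit:
carry_out --pt "0 0 -0.04 0 0 0" --pt "0 0 -0.08 0 0 0" --pt "-0.002 -0.05 -0.08 0 0 0" --pt "-0.003 -0.1 -0.08 0 0 0" --pt "-0.005 -0.15 -0.08 0 0 0" --pt "-0.006 -0.19 -0.08 0 0 0" --pt "-0.006 -0.2075 -0.08 0 0 0" --pt "-0.006 -0.2075 -0.08 0 0 0" --pt "-0.006 -0.2075 -0.08 0 0 0" --pt "-0.006 -0.2075 -0.08 0 0 0"

```text
t: 23.12
tool_pos: [0.4442, 0.2753, 0.2286]
orientation: [3.064, 0.694, 0.0]
force: [0.8, 0.7, -1.5]
opening: 0.0237
gripper_force: 40.0
```

Emit:
carry_out --pt "0.0006 -0.0013 0.01 0 0 0" --pt "0.0006 -0.0013 0.025 0 0 0" --pt "0.0006 -0.0013 0.035 0 0 0" --pt "0.0006 -0.0013 0.045 0 0 0" --pt "0.0006 -0.0013 0.05 0 0 0" --pt "0.0006 -0.0013 0.05 0 0 0"

```text
t: 23.88
tool_pos: [0.4433, 0.2777, 0.1783]
orientation: [3.063, 0.696, -0.001]
force: [0.3, -0.2, -1.6]
opening: 0.0238
gripper_force: 40.0
```

Emit:
carry_out --pt "0.0003 0.001 0.01 0 0 0" --pt "0.0003 0.001 0.025 0 0 0" --pt "0.0003 0.001 0.04 0 0 0" --pt "0.0003 0.001 0.055 0 0 0" --pt "0.0003 0.001 0.064 0 0 0" --pt "0.0003 0.001 0.068 0 0 0" --pt "0.0003 0.001 0.069 0 0 0" --pt "0.0003 0.001 0.069 0 0 0"

```text
t: 24.88
tool_pos: [0.4446, 0.2772, 0.1102]
orientation: [-3.063, -0.696, -0.001]
force: [-1.7, 0.1, -1.4]
opening: 0.0234
gripper_force: 40.0
```

Emit:
carry_out --pt "0 0 0.0015 0 0 0" --pt "0 0 0.0025 0 0 0" --pt "0 0 0.0025 0 0 0"

```text
t: 25.25
tool_pos: [0.4445, 0.2772, 0.1076]
orientation: [-3.063, -0.696, -0.001]
force: [-0.4, 0.1, 1.0]
opening: 0.0237
gripper_force: 40.0
```

Collar contact at the original height. Releasing to a partly open jaw, then up.

Emit:
carry_out --pt "0 0 0 0 0 0" --pt "0 0 0 0 0 0" --pt "0 0 0 0 0 0" --pt "0 0 0 0 0 0" --jaw 120

```text
t: 25.75
tool_pos: [0.4442, 0.277, 0.1072]
orientation: [-3.063, -0.696, 0.0]
force: [0.3, 0.6, -0.6]
opening: 0.0488
gripper_force: 0.0
```

Emit:
carry_out --pt "0 0 -0.01 0 0 0" --pt "0 0 -0.04 0 0 0" --pt "0 0 -0.09 0 0 0" --pt "0 0 -0.15 0 0 0" --pt "0 0 -0.17 0 0 0" --pt "0 0 -0.17 0 0 0" --pt "0 0 -0.17 0 0 0"

```text
t: 26.62
tool_pos: [0.4434, 0.2766, 0.2751]
orientation: [3.063, 0.696, -0.005]
force: [-0.3, -0.4, -1.0]
opening: 0.0493
gripper_force: 0.0
```

```bash
python3 - <<'E'
from h import *
s,im=snap('wrist','w4.png');print(s['t'],s['tool_pos'],s['opening'])
cv2.imwrite('pics/w4c.png',cv2.resize(im[80:230,160:360],None,fx=4,fy=4,interpolation=2)[:,:,::-1])
E
```

```text
26.625 [0.44342507 0.27661444 0.27505162] 0.04927822106925599
```

View pics/w4c.png

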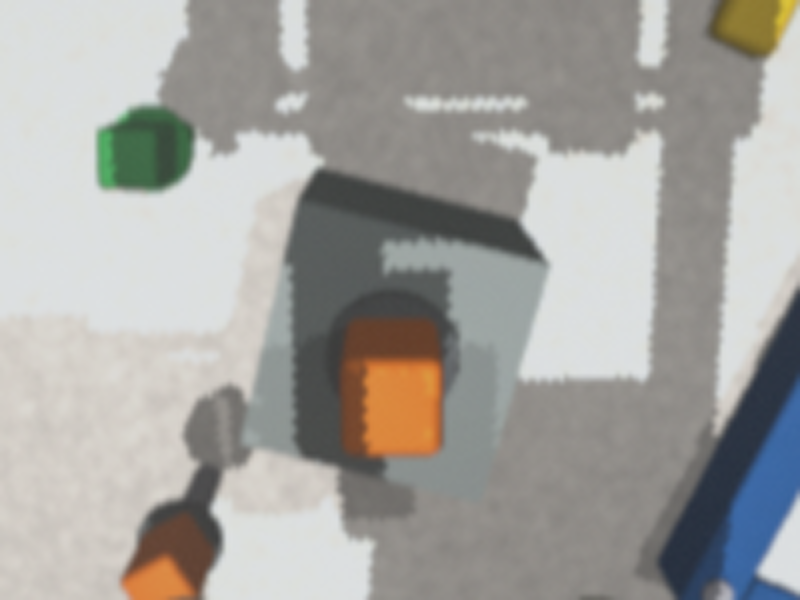

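The crop shows the probe upright in the holder, with its collar on the block's top at crop (395,350) and its handle at (400,400). The gripper is clear of it.

```bash
python3 -c "
from plant import robot
print(robot.close_job())"
```

```text
the job is handed in; nothing more can be done
None
```

I pressed the high unit, at deck (x = +40, y = +75 mm), down to within about 0.3 mm of the two sound units I measured (the other three only checked as not proud). The probe is back in its holder, fully home and released, and the job is handed in at about 27 s; no verdict came back.

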